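# Set the rivet in a shoe shank with the bench press

### The arm

A 6-joint arm with a two-finger parallel gripper is mounted at the origin on the work surface. World frame = base frame: x ahead of the robot, y to its left, z up, the work surface at z = 0. Lengths are in m, angles in degrees, forces in N, time in s.
With the tool pointing down it reaches from about 0.35 to 0.875 m from the base axis. Payload 4.2 kg.
Tool frame: the origin (TCP) lies between the finger pads; the fingertips stand 14 mm ahead of it and the grasp point (between the pads) lies 5 mm behind it; x points along the fingers, y is the direction in which the jaws open and shut, and the axes are right-handed (so a half turn about x gives the same grasp; the last joint's range is limited). The gripper opens to 87 mm and grips with 3 to 60 N. Pads are 19 mm wide; open, the fingers measure 117 mm over their backs; the gripper's body (75 mm by 190 mm) begins 51 mm behind the grasp point.
Start: joints at [84.718, 22.042, 0.453, 0, -68.411, -14.817], TCP at [0.215, 0.587, 0.237] pointing down, gripper open.
Joint ranges: [-179.83, 179.83], [-69.29, 118.12], [-61.27, 80.66], [-181.25, 117.63], [-171.15, -9.14], [-177.46, 177.46]. Speed limits (degrees/s): [159.86, 159.86, 180, 180, 180, 180].

### API

Orientations are given as a 3x3 rotation matrix whose columns are the frame's x, y, z axes.
In Python, from station import r, imaging, job gives the robot as it stands. The module is installed in compiled form; this text tells all that it offers.
- The arm moves only by the tool apply_moves, never from a script. Its arguments are lists of equal length, an entry for each row: "xyz": the shift along the tool's x, y, z in m, a list of three; "twist": the turn about the tool's x in degrees; "claw": the opening, from 0 (shut) to 1 (fully open). A call has 1 to 12 rows; each row shifts and turns the pose as measured when the row begins, along the tool's axes as they then stand; what a row does not reach is not made up. A row lasts 1/10 s, in which the tool goes at most 50 mm and 8.59 degrees, less where a joint would pass 70% of its speed; a pose out of reach is approached as far as the arm can. A call is refused whole if a number of a shift passes 0.05 or a number of a turn 8.59, either way. A call with a gripper value outside its range is refused whole. The fingers move at their own pace and stop on an object; the grip force is fixed at half the most. Time passes only in rows, so rows that do not move let the fingers close. It gives the time, the measured TCP pose, the force and the opening at its end, in the units of the state.
- r.sense(): the state, without advancing time (a new reading comes with each control period).
- imaging.capture(name): name is "side" or "top" or "wrist"; returns a dict with "pixels" (384x512x3 uint8, red, green, blue), "mtx" (3x3 intrinsics, pixels), "view" (4x4, takes a point from world to camera coordinates). Camera axes: x right, y down, z forward; pixel columns grow to the right and rows downward; lengths in m; the calibration is good to about 2 mm. A picture is of the moment at which its call begins. There is no depth.
- job.finish_job(): hands the job in, once; it reports no verdict.
Trained networks look in a picture, given as the dict that the camera call returned (one of the last four; its "shot" number tells which), for a name from the list of things; names that differ only in an ending like _2 or _b are one class to them, and where a whole thing is asked for, a point or a joint stands for the part that bears it (a point fixed in the world has none). Each returns a list of dicts, best first, with "p" (0 to 1); they miss things now and then, are a little off and sometimes report something else, mostly with a low value. They report only what shows in the picture. A call takes as long as a camera call.
- imaging.regions_of(query, picture): "mask" (384x512 bool, what is visible of it) and "centre" ([column, row] in pixels, amid what is visible of it).
The state is a dict: "time_s": time; "joints": joint angles; "joint_velocities": joint speeds; "effort": joint torques, N m; "tcp_pos": TCP position; "ee_rot": TCP orientation; "wrist_force": force on the tool from outside, world axes, zero at the start; "moment": the same for the moment, N m; "gripper_width": opening from 0.0 (shut) to 1.0 (fully open).
Only numpy, scipy, OpenCV 4.12 (cv2) and the standard library are available. Lean on these libraries where they do the work, as an engineer would, in place of code of your own. Each camera call takes 0.05 s, during which the arm holds its last target.

### The job

In this shoe-resoling shop a steel shank with a rivet in it already lies under the ram of one of the two bench presses, the one whose lever ends in a cross-bar handle. Push that press's lever down all the way to its stop, keep it there for about a second, then let it spring all the way back up. Do not push the shank out of place, and leave the lever of the other press (ball knob) alone.

Things in the scene. Friction and masses are not known exactly. Their poses are not given: they have to be found in the camera images.
- rivet_press: The press to use: grey C-frame bench press fixed to the table, base 170 x 90 mm, anvil top at 60 mm, highest fixed part 210 mm (at the hinge). Origin: centre of the base's underside. Its -x axis points out of the front, where the lever points; z is up. The lever's hinge axis runs along y through x = +20, z = 190 mm; lever rod 16 mm thick, 220 mm from hinge to middle of handle.
- rivet_lever (a joint): Its sprung lever, rad: 0 at rest (0.60 above level), grows pushed down, 0.75 at the stop (0.15 below level). Handle: black rubber bar 22 mm thick, 82 mm long along the press's y; middle at x -162, z 314 mm at rest, x -198, z 157 mm at the stop (press frame); nothing above it. About 3 N down on it to start, 7 N at the stop; returns by itself.
- shank_center (a point): Centre of the loose steel shank, a flat strip 120 x 22 x 4 mm (long along its y axis) with a small brass rivet in its middle, lying across the anvil of the rivet press under the ram, its ends sticking out at both sides. It stays there while the lever is worked.
- punch_lever (a joint): Lever (rad, 0 at rest and raised, 0.75 at the stop) of the other press, a bystander: the same frame with an empty anvil and a 40 mm black ball knob at the end of its lever. It stands left or right of the rivet press, base centres at least 340 mm apart.

How it is judged (in metres and radians):
On the way, in this order (a step that is already met when the one before it is completed fails the run):
1. the rivet press's lever is down at its stop (within 0.07 rad) for 0.3 s (value of joint rivet_lever above 0.68 rad), for 0.3 s.
2. the lever has come back up to rest (within 0.07 rad) (value of joint rivet_lever below 0.07 rad), for 0.2 s.
At the end, for the whole second after the job is handed in: The rivet press's lever is back up at rest (within 0.07 rad), the other press's lever is up at rest too (within 0.07 rad), and the shank still lies on the anvil within 15 mm of where it was (value of joint each of rivet_lever, punch_lever below 0.07 rad and distance of shank_center from where it was at the start of the episode below 0.015 m); the robot touches nothing.
It fails at once if the other press's lever was pushed down more than 0.15 rad (value of joint punch_lever above 0.15 rad).
It fails at once if the shank was pushed more than 15 mm out of place (distance of shank_center from where it was at the start of the episode above 0.015 m).
It also fails if it takes over 43 s, if anything falls off the work surface, if the arm or the gripper's body presses on something with over 40 N, if the wrist force passes 120 N, or if a joint passes its speed limit or range.

## Working session

There is one attempt and no reset: what is moved stays moved. The work goes in short steps, Python scripts to look and compute and a tool call to move; the robot and the scene stay as the last step left them, time stands still between calls to the robot, and variables do not carry over. Pictures are saved under pics/ and viewed, and the job is handed in when it is done.

Besides the shell and the picture viewer there is one more tool, called after "Emit:" by a JSON object that holds its "name" and its "arguments". apply_moves: Moves the arm, as the interface text tells. Its arguments: {"type":"object","properties":{"xyz":{"type":"array","items":{"type":"array","items":{"type":"number"}}},"twist":{"type":"array","items":{"type":"number"}},"claw":{"type":"array","items":{"type":"number"}}},"required":["xyz","twist","claw"]}

```bash
mkdir -p pics; python3 - <<'E'
from station import r, imaging, job
import cv2,numpy as np,pickle
s=r.sense(); print(s['time_s'],s['tcp_pos'],s['ee_rot'],s['gripper_width'])
d={}
for n in ['side','top']:
    c=imaging.capture(n); d[n]=c
    cv2.imwrite(f'pics/{n}0.png',c['pixels'][:,:,::-1])
    for q in ['rivet_press','rivet_lever','shank_center','punch_lever']:
        for x in imaging.regions_of(q,c)[:2]: print(n,q,round(x['p'],2),x['centre'],x['mask'].sum()); d[(n,q)]=d.get((n,q),x)
    print(c['mtx'],c['view'])
pickle.dump(d,open('d.pkl','wb')); print(r.sense()['time_s'])
E
```

```text
0.0 [0.2145291  0.58639944 0.2354411 ] [[-7.00388402e-04 -3.43813484e-01 -9.39037698e-01]
 [-2.10696801e-03 -9.39035336e-01  3.43814191e-01]
 [-9.99997535e-01  2.21932586e-03 -6.67145531e-05]] 0.9978565729807524
side rivet_press 0.97 [266.6, 265.9] 5471
side rivet_lever 0.89 [217.6, 241.4] 1206
side shank_center 0.73 [268.4, 291.6] 435
side punch_lever 0.97 [190.5, 78.8] 597
[[441.43628968   0.         253.51361938]
 [  0.         441.43628968 190.03584955]
 [  0.           0.           1.        ]] [[ 0.98597274 -0.16617639  0.01559384 -0.67309414]
 [-0.10355447 -0.68232774 -0.72367488  0.16933232]
 [ 0.13089779  0.71190889 -0.68996485  1.0881788 ]
 [ 0.          0.          0.          1.        ]]
top rivet_lever 0.72 [409.2, 261.4] 1814
top shank_center 0.57 [339.7, 224.1] 218
top punch_lever 0.58 [62.0, 273.8] 1730
[[361.50327402   0.         258.2303672 ]
 [  0.         361.50327402 193.07380324]
 [  0.           0.           1.        ]] [[ 0.01960459 -0.99967524 -0.01628133 -0.02434724]
 [-0.98486438 -0.01650405 -0.17253918  0.7192731 ]
 [ 0.17221444  0.01941746 -0.98486809  0.78818576]
 [ 0.          0.          0.          1.        ]]
0.5
```

View pics/side0.png

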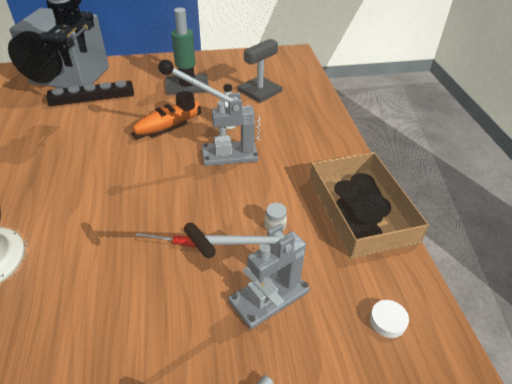

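View pics/top0.png

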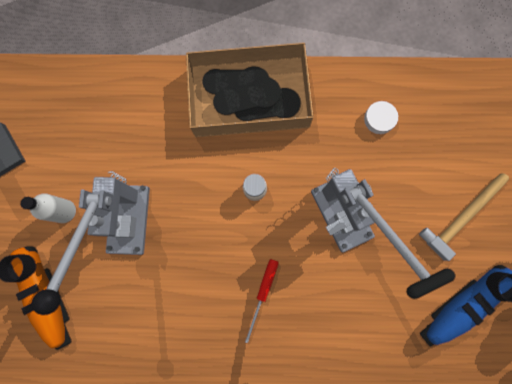

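The rivet press has the cross-bar, with its handle at about (199,240) in the side view and (431,284) in the top view. The punch press is far away on the left. Next I fit the press pose.

```bash
cat > fit.py <<'E'
import pickle,numpy as np,cv2
from scipy.optimize import least_squares
d=pickle.load(open('d.pkl','rb'))
def proj(c,P):
    q=c['view'][:3,:3]@P+c['view'][:3,3]; u=c['mtx']@q; return u[:2]/u[2]
def W(p,P): 
    x,y,a=p; c,s=np.cos(a),np.sin(a); return np.array([x+c*P[0]-s*P[1],y+s*P[0]+c*P[1],P[2]])
H={}
for n in ['side','top']:
    m=d[(n,'rivet_lever')]['mask']; g=d[n]['pixels'].max(2)<75
    mm=cv2.dilate(m.astype(np.uint8),np.ones((3,3)))*g
    k,l,st,ce=cv2.connectedComponentsWithStats(mm.astype(np.uint8)); i=1+np.argmax(st[1:,4]); H[n]=ce[i]
    rc=cv2.minAreaRect(np.argwhere(l==i)[:,::-1].astype(np.float32)); print(n,ce[i],st[i],rc)
    b=cv2.PCACompute(np.argwhere(l==i)[:,::-1].astype(np.float32),None)[1][0]; H[n+'d']=b
def res(p):
    o=[]
    h=np.array([-.162,0,.314])
    for n in ['side','top']:
        o+=list(proj(d[n],W(p,h))-H[n])
        a=proj(d[n],W(p,h+[0,.03,0]))-proj(d[n],W(p,h-[0,.03,0])); a/=np.linalg.norm(a)
        b=H[n+'d']; o.append(20*(a[0]*b[1]-a[1]*b[0]))
        o+=list(0.5*(proj(d[n],W(p,np.array([SX,0,.062])))-d[(n,'shank_center')]['centre']))
    return np.array(o)
SX=-.04
best=None
for SX in [-.06,-.05,-.04,-.03]:
  for a0 in np.arange(-3,3,.7):
    f=least_squares(res,[.55,-.25,a0]); 
    if best is None or f.cost<best[0].cost: best=(f,SX)
f,SX=best; p=f.x; print(p,np.degrees(p[2]),SX,f.cost,f.fun.round(1))
print('handle',W(p,[-.162,0,.314]),'stop',W(p,[-.198,0,.157]),'hinge',W(p,[.02,0,.19]))
for n in ['side','top']:
    im=cv2.resize(d[n]['pixels'][:,:,::-1],None,fx=1.5,fy=1.5)
    im=im.copy()
    def pt(P): return tuple(int(v*1.5) for v in proj(d[n],W(p,np.array(P))))
    c=[(-.085,-.045,0),(.085,-.045,0),(.085,.045,0),(-.085,.045,0)]
    for i in range(4): cv2.line(im,pt(c[i]),pt(c[(i+1)%4]),(0,255,0),1)
    cv2.line(im,pt((-.162,-.041,.314)),pt((-.162,.041,.314)),(0,0,255),1)
    cv2.line(im,pt((-.162,0,.314)),pt((.02,0,.19)),(0,0,255),1)
    cv2.imwrite(f'pics/{n}_fit.png',im)
E
python3 fit.py
```

```text
side [199.4527897  240.27038627] [184 223  31  35 466] ((199.1639404296875, 240.19671630859375), (40.45965576171875, 12.547614097595215), 50.194427490234375)
top [430.3437037  283.18222222] [407 269  48  30 675] ((430.10003662109375, 282.70001220703125), (14.758048057556152, 50.53513717651367), 63.43495178222656)
[ 0.68233595 -0.21396887  0.47329777] 27.117964888017774 -0.03 32.45288754446258 [ 0.3 -0.7 -0.3 -4.7 -2.5 -0.4 -0.8 -0.7  5.8 -1.1]
handle [ 0.53814462 -0.28781236  0.314     ] stop [ 0.5061021  -0.30422203  0.157     ] hinge [ 0.70013734 -0.20485239  0.19      ]
```

View pics/side_fit.png

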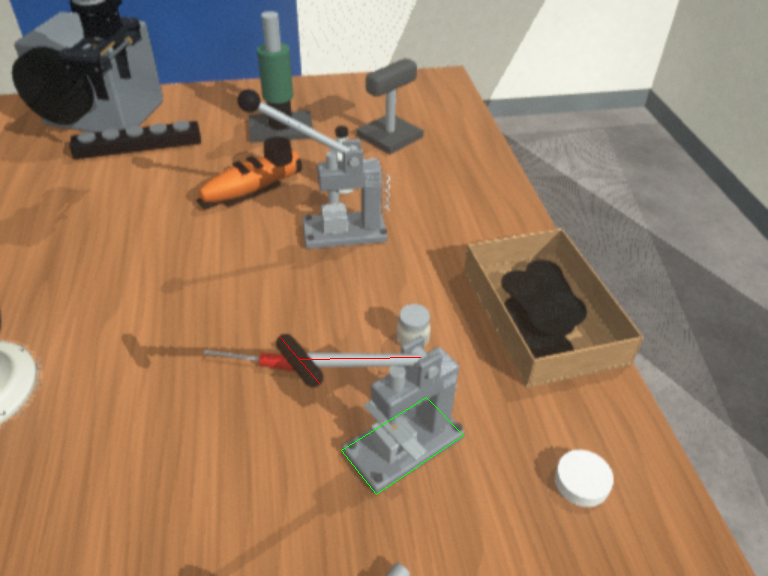

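View pics/top_fit.png

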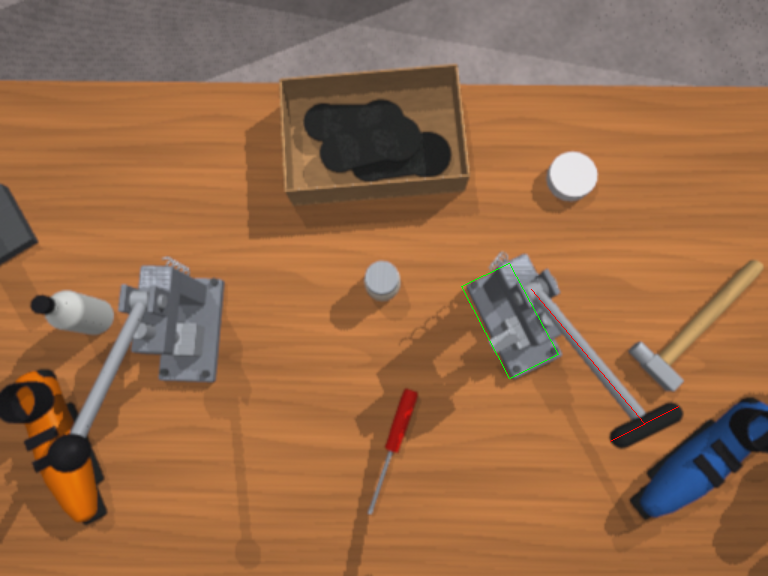

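Emit:
{"name": "apply_moves", "arguments": {"xyz": [[-0.045,0,0],[-0.045,0,0],[-0.045,0,0],[-0.045,0,0],[0,0.035,-0.03],[0,0.035,-0.03],[0,0.035,-0.03],[0,0.035,-0.03],[0,0.035,-0.03],[0,0.035,-0.03],[0,0.035,-0.03],[0,0.035,-0.03]], "twist": [0,0,0,0,0,0,0,0,0,0,0,0], "claw": [0,0,0,0,0,0,0,0,0,0,0,0]}}

```text
time_s: 1.7
tcp_pos: [0.346, 0.2343, 0.4236]
ee_rot: [[0.003, -0.336, -0.942], [0.001, -0.942, 0.336], [-1.0, -0.002, -0.002]]
wrist_force: [0.5, -0.6, 0.7]
gripper_width: 0.031
```

```bash
cat > go.py <<'E'
import sys,numpy as np
from station import r
s=r.sense(); R=np.array(s['ee_rot']); p=np.array(s['tcp_pos']); t=np.array([float(v) for v in sys.argv[1:4]])
print(s['time_s'],p.round(4),'F',np.round(s['wrist_force'],2),'w',s['gripper_width'],'J',np.round(s['joints'],1)); print(R.round(3).tolist()); print('tool delta',(R.T@(t-p)).round(4))
E
python3 go.py .538 -.288 .40
```

```text
1.7 [0.346  0.2343 0.4236] F [ 0.49 -0.6   0.66] w 0.030828169533858137 J [ 56.7  -3.7  -4.9   0.1 -88.7  13.7]
[[0.003, -0.336, -0.942], [0.001, -0.942, 0.336], [-1.0, -0.002, -0.002]]
tool delta [ 0.0234  0.4276 -0.3561]
```

Emit:
{"name": "apply_moves", "arguments": {"xyz": [[0,0.038,-0.032],[0,0.038,-0.032],[0,0.038,-0.032],[0,0.038,-0.032],[0,0.038,-0.032],[0,0.038,-0.032],[0,0.038,-0.032],[0,0.038,-0.032],[0,0.038,-0.032],[0,0.038,-0.032],[0,0.038,-0.032]], "twist": [0,0,0,0,0,0,0,0,0,0,0], "claw": [0,0,0,0,0,0,0,0,0,0,0]}}

```text
time_s: 2.8
tcp_pos: [0.5329, -0.2832, 0.4274]
ee_rot: [[0.016, -0.333, -0.943], [0.007, -0.943, 0.333], [-1.0, -0.012, -0.013]]
wrist_force: [0.5, 0.3, 0.2]
gripper_width: 0.002
```

Emit:
{"name": "apply_moves", "arguments": {"xyz": [[0,0,0],[0,0,0],[0,0,0],[0,0,0],[0,0,0],[0,0,0]], "twist": [8.5,8.5,8.5,8.5,8.5,0], "claw": [0,0,0,0,0,0]}}

```text
time_s: 3.4
tcp_pos: [0.5342, -0.2912, 0.4212]
ee_rot: [[0.008, -0.889, -0.459], [0.009, -0.458, 0.889], [-1.0, -0.011, 0.004]]
wrist_force: [-0.3, -0.1, 0.3]
gripper_width: 0.001
```

```bash
python3 go.py .538 -.288 .35; python3 - <<'E'
from station import imaging
import cv2
c=[cv2.resize(imaging.capture(n)['pixels'][:,:,::-1],(400,300)) for n in ['wrist','side','top']]
cv2.imwrite('pics/a1.png',cv2.vconcat([cv2.hconcat(c[:2]),cv2.hconcat([c[2],c[2]])]))
E
```

```text
3.4 [ 0.5342 -0.2912  0.4212] F [-0.3  -0.12  0.31] w 0.0011967060232181287 J [-13.7  16.9  18.9  -0.6 -91.6  40.9]
[[0.008, -0.889, -0.459], [0.009, -0.458, 0.889], [-1.0, -0.011, 0.004]]
tool delta [ 0.0713 -0.0041  0.0008]
```

View pics/a1.png

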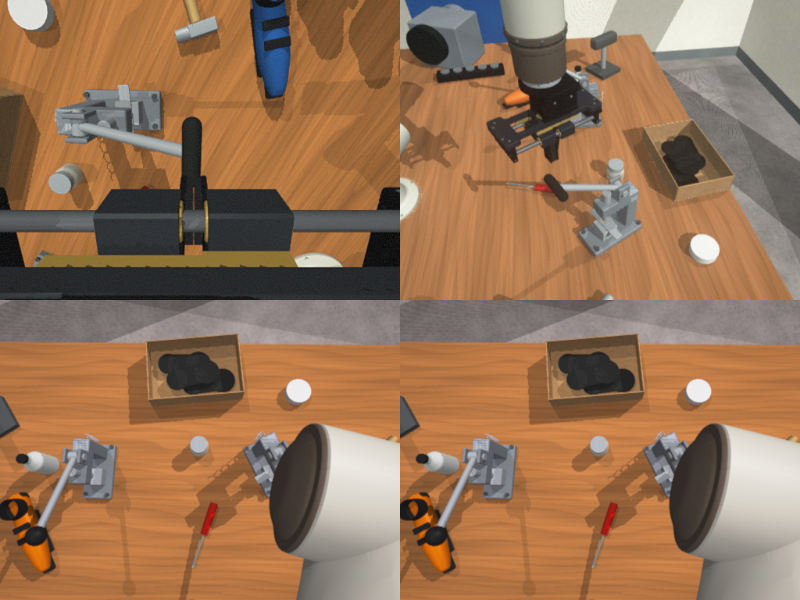

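Emit:
{"name": "apply_moves", "arguments": {"xyz": [[0.03,-0.002,0],[0.03,-0.002,0],[0.013,0,0],[0,0,0]], "twist": [0,0,0,0], "claw": [0,0,0,0]}}

```text
time_s: 3.95
tcp_pos: [0.5389, -0.2884, 0.3478]
ee_rot: [[0.012, -0.883, -0.469], [0.007, -0.469, 0.883], [-1.0, -0.014, 0.001]]
wrist_force: [-0.4, -0.4, 1.2]
gripper_width: 0.005
```

```bash
python3 go.py .538 -.288 .339; python3 - <<'E'
from station import imaging
import cv2
c=[cv2.resize(imaging.capture(n)['pixels'][:,:,::-1],(400,300)) for n in ['wrist']]
a=imaging.capture('side')['pixels'][120:300,120:360,::-1]
c.append(cv2.resize(a,(400,300),interpolation=2))
cv2.imwrite('pics/a2.png',cv2.hconcat(c))
E
```

```text
3.95 [ 0.5389 -0.2884  0.3478] F [-0.41 -0.44  1.17] w 0.004705571481623925 J [-13.3  17.5   9.7  -0.6 -81.6  41.3]
[[0.012, -0.883, -0.469], [0.007, -0.469, 0.883], [-1.0, -0.014, 0.001]]
tool delta [0.0088 0.0007 0.0008]
```

View pics/a2.png

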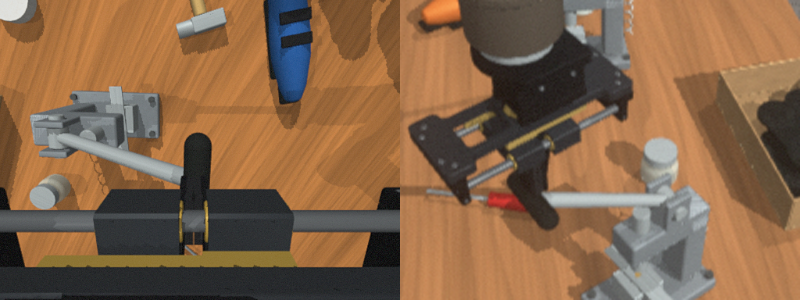

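Emit:
{"name": "apply_moves", "arguments": {"xyz": [[0.01,0,0],[0.008,0.004,0],[0.01,0.005,0],[0.01,0.005,0],[0,0,0]], "twist": [0,0,0,0,0], "claw": [0,0,0,0,0]}}

```text
time_s: 4.55
tcp_pos: [0.5267, -0.2969, 0.3158]
ee_rot: [[0.022, -0.882, -0.47], [0.001, -0.47, 0.883], [-1.0, -0.02, -0.009]]
wrist_force: [0.7, -0.4, 1.2]
gripper_width: 0.005
```

```bash
python3 go.py .5146 -.2998 .285
```

```text
4.55 [ 0.5267 -0.2969  0.3158] F [ 0.65 -0.35  1.23] w 0.004510859079655416 J [-14.3  17.1   4.6  -0.4 -76.3  42.4]
[[0.022, -0.882, -0.47], [0.001, -0.47, 0.883], [-1.0, -0.02, -0.009]]
tool delta [0.0305 0.0127 0.0034]
```

```bash
cat > look.py <<'E'
import sys,cv2
from station import imaging
c=[cv2.resize(imaging.capture('wrist')['pixels'][:,:,::-1],(400,300))]
a=imaging.capture('side')['pixels'][120:300,120:360,::-1]
c.append(cv2.resize(a,(400,300),interpolation=2))
cv2.imwrite(sys.argv[1],cv2.hconcat(c))
E
python3 look.py pics/a3.png
```

```text
(no output)
```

View pics/a3.png

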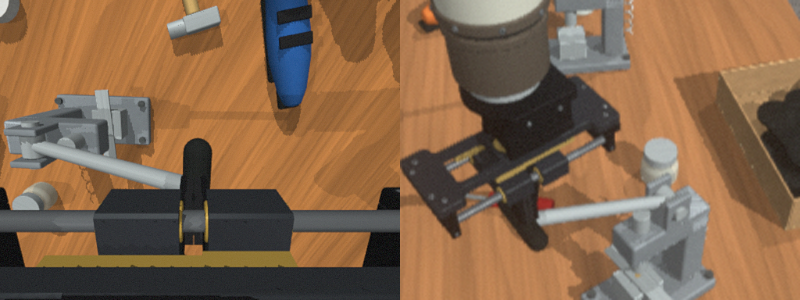

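Emit:
{"name": "apply_moves", "arguments": {"xyz": [[0.015,0.007,0.001],[0.015,0.006,0.001],[0.015,0.005,0.001],[0.015,0.004,0.001],[0,0,0]], "twist": [0,0,0,0,0], "claw": [0,0,0,0,0]}}

```text
time_s: 5.15
tcp_pos: [0.5076, -0.307, 0.2625]
ee_rot: [[0.029, -0.881, -0.472], [-0.009, -0.472, 0.881], [-1.0, -0.021, -0.021]]
wrist_force: [0.6, 2.2, 3.1]
gripper_width: 0.006
```

```bash
python3 go.py .5043 -.3052 .215;python3 look.py pics/a4.png
```

```text
5.15 [ 0.5076 -0.307   0.2625] F [0.64 2.17 3.05] w 0.006414824714627912 J [-15.5  17.2  -3.1   0.  -68.1  43.7]
[[0.029, -0.881, -0.472], [-0.009, -0.472, 0.881], [-1.0, -0.021, -0.021]]
tool delta [0.0473 0.003  0.0041]
```

View pics/a4.png

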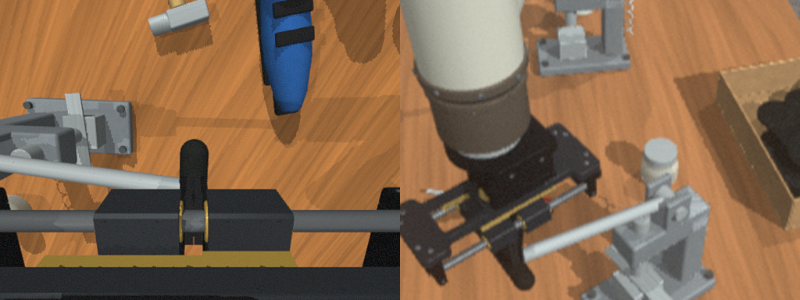

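The lever is following the tool and the fingers stay centred on the bar, so I keep going.

Emit:
{"name": "apply_moves", "arguments": {"xyz": [[0.015,0.002,0.002],[0.015,0.002,0.002],[0.015,0.001,0.001],[0.015,0,0],[0.008,0,0]], "twist": [0,0,0,0,0], "claw": [0,0,0,0,0]}}

```text
time_s: 5.75
tcp_pos: [0.5048, -0.3096, 0.2054]
ee_rot: [[0.035, -0.879, -0.475], [-0.02, -0.476, 0.879], [-0.999, -0.021, -0.035]]
wrist_force: [-3.3, 3.0, 6.1]
gripper_width: 0.005
```

```bash
python3 go.py .5065 -.304 .182;python3 look.py pics/a5.png
```

```text
5.75 [ 0.5048 -0.3096  0.2054] F [-3.31  3.03  6.09] w 0.0046583804891199825 J [-15.6  19.1  -9.    0.7 -59.7  43.6]
[[0.035, -0.879, -0.475], [-0.02, -0.476, 0.879], [-0.999, -0.021, -0.035]]
tool delta [ 0.0233 -0.0036  0.005 ]
```

View pics/a5.png

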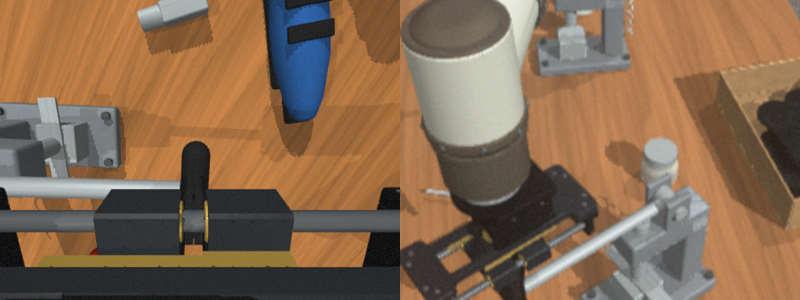

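Emit:
{"name": "apply_moves", "arguments": {"xyz": [[0.012,-0.001,0.002],[0.01,-0.001,0.002],[0.006,-0.001,0.001],[0.005,0,0]], "twist": [0,0,0,0], "claw": [0,0,0,0]}}

```text
time_s: 6.25
tcp_pos: [0.5087, -0.3081, 0.1811]
ee_rot: [[0.04, -0.877, -0.478], [-0.03, -0.479, 0.877], [-0.999, -0.021, -0.046]]
wrist_force: [-10.3, 10.9, 26.9]
gripper_width: 0.003
```

```bash
python3 go.py .5065 -.304 .182
```

```text
6.25 [ 0.5087 -0.3081  0.1811] F [-10.27  10.93  26.87] w 0.0033738881559753 J [-15.1  20.3 -11.2   1.3 -55.9  43. ]
[[0.04, -0.877, -0.478], [-0.03, -0.479, 0.877], [-0.999, -0.021, -0.046]]
tool delta [-0.0011 -0.      0.0047]
```

Emit:
{"name": "apply_moves", "arguments": {"xyz": [[0.003,0,0.001],[0.003,0,0.001],[0.003,0,0],[0.003,0,0],[0.003,0,0],[0.003,0,0],[0.003,0,0],[0.003,0,0],[0.003,0,0],[0.003,0,0]], "twist": [0,0,0,0,0,0,0,0,0,0], "claw": [0,0,0,0,0,0,0,0,0,0]}}

```text
time_s: 7.25
tcp_pos: [0.5086, -0.3078, 0.1821]
ee_rot: [[0.043, -0.873, -0.485], [-0.042, -0.487, 0.873], [-0.998, -0.018, -0.058]]
wrist_force: [-6.3, 3.4, 12.5]
gripper_width: 0.008
```

```bash
python3 go.py .5065 -.304 .182; python3 look.py pics/a6.png
```

```text
7.25 [ 0.5086 -0.3078  0.1821] F [-6.34  3.45 12.5 ] w 0.007516947219212978 J [-14.7  20.  -11.8   2.  -55.2  42.7]
[[0.043, -0.873, -0.485], [-0.042, -0.487, 0.873], [-0.998, -0.018, -0.058]]
tool delta [-0.0002 -0.      0.0044]
```

View pics/a6.png

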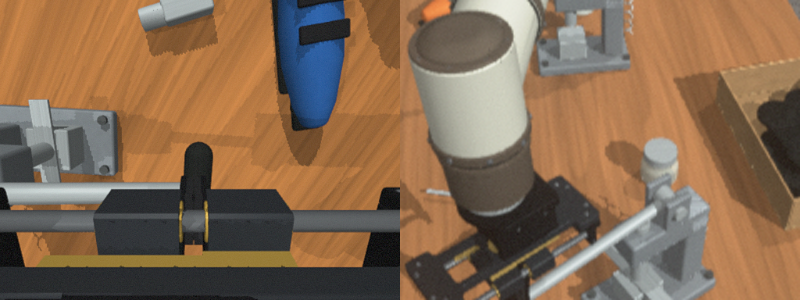

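Emit:
{"name": "apply_moves", "arguments": {"xyz": [[-0.018,0.001,0],[-0.018,0,0],[-0.02,-0.002,0],[-0.02,-0.004,0],[-0.015,-0.004,0],[-0.015,-0.006,0],[-0.015,-0.007,0],[-0.015,-0.008,0],[-0.015,-0.008,0],[-0.012,-0.007,0]], "twist": [0,0,0,0,0,0,0,0,0,0], "claw": [0,0,0,0,0,0,0,0,0,0]}}

```text
time_s: 8.35
tcp_pos: [0.5533, -0.2793, 0.3647]
ee_rot: [[0.081, -0.87, -0.486], [-0.053, -0.491, 0.87], [-0.995, -0.045, -0.086]]
wrist_force: [0.3, -0.2, -0.4]
gripper_width: 0.005
```

```bash
python3 go.py .538 -.288 .36; python3 look.py pics/a7.png
```

```text
8.35 [ 0.5533 -0.2793  0.3647] F [ 0.28 -0.19 -0.44] w 0.005278844577606741 J [-10.8  15.5   8.    2.2 -77.3  39.8]
[[0.081, -0.87, -0.486], [-0.053, -0.491, 0.87], [-0.995, -0.045, -0.086]]
tool delta [0.0039 0.0178 0.0003]
```

View pics/a7.png

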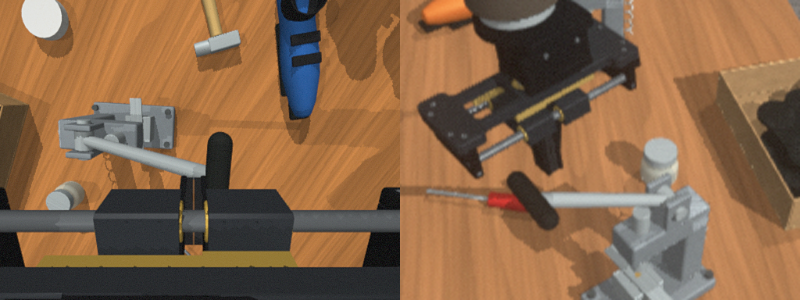

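The lever is back up and the force is about zero. I back off upward and toward the robot, then check from both cameras.

Emit:
{"name": "apply_moves", "arguments": {"xyz": [[-0.04,0,0],[-0.04,0,0],[0,0,0.04],[0,0,0.045],[0,0,0.045],[0,0,0.045],[0,-0.03,0.04],[0,-0.03,0.04],[0,-0.03,0.04],[0,0,0],[0,0,0]], "twist": [0,0,0,0,0,0,0,0,0,0,0], "claw": [0,0,0,0,0,0,0,0,0,0,0]}}

```text
time_s: 9.55
tcp_pos: [0.4802, 0.0342, 0.4166]
ee_rot: [[0.079, -0.87, -0.486], [-0.044, -0.49, 0.87], [-0.996, -0.047, -0.077]]
wrist_force: [-0.8, 0.3, 0.1]
gripper_width: 0.005
```

```bash
python3 go.py .538 -.288 .36; python3 - <<'E'
from station import imaging
import cv2,pickle,numpy as np
d=pickle.load(open('d.pkl','rb'))
c=[]
for n in ['side','top']:
    k=imaging.capture(n); c.append(cv2.resize(k['pixels'][:,:,::-1],(400,300)))
    for q in ['rivet_lever','shank_center','punch_lever']:
        x=imaging.regions_of(q,k)
        if x: print(n,q,x[0]['p'],x[0]['centre'],d[(n,q)]['centre'])
cv2.imwrite('pics/a8.png',cv2.hconcat(c))
E
```

```text
9.55 [0.4802 0.0342 0.4166] F [-0.8   0.27  0.07] w 0.005419007861405776 J [ 26.2   1.   -3.    4.3 -83.1   2.7]
[[0.079, -0.87, -0.486], [-0.044, -0.49, 0.87], [-0.996, -0.047, -0.077]]
tool delta [ 0.0752  0.1103 -0.3041]
side rivet_lever 0.69 [218.0, 241.1] [217.6, 241.4]
side shank_center 0.65 [268.3, 289.8] [268.4, 291.6]
side punch_lever 0.81 [193.4, 81.1] [190.5, 78.8]
top rivet_lever 0.89 [408.3, 259.4] [409.2, 261.4]
top shank_center 0.48 [341.2, 224.2] [339.7, 224.1]
top punch_lever 0.97 [58.0, 274.3] [62.0, 273.8]
```

View pics/a8.png

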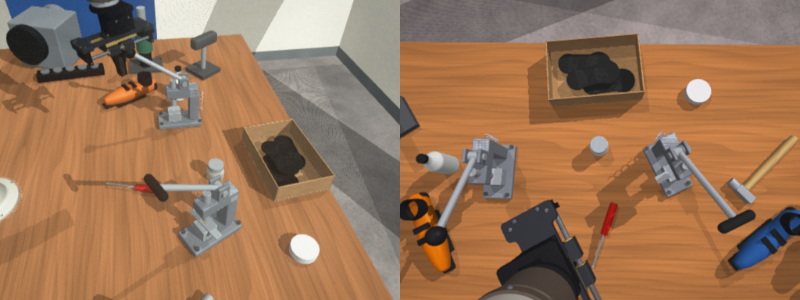

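```bash
python3 -c "
from station import job
print(job.finish_job())"
```

```text
the job is handed in; nothing more can be done
None
```

I pushed the cross-bar press's lever down to its stop, held it there for about a second, let it spring back up, and handed the job in at about 9.7 s of the 43 s allowed. No verdict is reported.

- **At the stop:** I pushed with closed fingers on the middle of the handle, following the lever's arc. The TCP height read 0.181–0.182 m, which matches the height worked out for the stop. The measured upward force was 27 N on arrival and 12.5 N at the end of the hold.
- **After release:** The lever handle was back within about 2 px of its starting place in both the side and top pictures.
- **Shank:** It also showed within about 2 px of where it was, in both views.
- **Other press:** I kept well clear of the ball-knob lever and it shows raised. The network put its centre 4 px off in both views. I put that down to detection noise and partial hiding by the arm.
- **Robot:** It stood clear of everything, with under 1 N at the wrist.

One thing disagreed: early in the push the measured force was only about 1 N, where about 3 N was expected. The pictures showed the lever moving with the tool, so I carried on.

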